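# Unlock the photometer slide and push the cell home

## Task

Using only the fingers to push, turn the red lever until the eccentric cam's low point faces the slide (lever parallel to the rails, pointing at the green mark on the base). Then push the blue tab so that the slide runs forward, carrying its amber cell between the two white housings, fully home against the black stop, and move clear with the cam still at its low point. Lift nothing, do not touch any of the glass cells, and leave everything else on the bench where it stands.

Things in the scene. Friction and masses are not known exactly. Their poses are not given: they have to be found in the camera images.
- photometer: fixed bench photometer; grey base plate 270 x 330 mm, 12 mm thick (x -135 to 135, y -145 to 185). Origin on the bench under the middle of the rails; x runs along the rails (forward push direction), y to the cam side, z up. Cam axis at (-30, 100) mm. Black end stop 42 mm high at x 117. Green mark on the base at x 60 to 88, y 100. Its place and yaw (up to 0.35 rad) vary
- cam (a joint): eccentric steel disc, 60 mm across, axis 14 mm off centre, turned by the red lever. Value: lever angle in rad from the photometer's x towards its y. 0 = low point at the slide, lever at the green mark, slide free; beyond about 0.6 either way it blocks the slide's brass lug. Range -1.0 to 2.7, no stop at 0; starts at 1.4 to 2.3 (lever out sideways or back). Friction 0.28 N m (4 N at the knob), stays put
- slide (a joint): travel of the slide along the photometer's x axis in m: 0 rear (start), 0.070 fully home. About 3 N of friction, stays where it is left; with the cam off its low point it is blocked after about 4 to 10 mm
- cam_axis (a point): point on the cam's upright axis, 42 mm above the bench
- lever_knob (a point): top centre of the upright red knob on the lever's end: 16 mm in diameter, from the lever's top (42 mm above the bench) to 85 mm above it, 75 mm from the cam axis
- push_tab (a point): middle of the rear face of the blue upright tab at the slide's rear end; the tab is 50 mm wide, 8 mm thick, from 30 to 85 mm above the bench; this point lies 60 mm above it, at the photometer's x -84, y 0 at the start. Push it along the photometer's x axis
- cell_seat (a point): centre of the cell's seat on the slide, 30 mm above the bench, 99 mm ahead of the tab's rear face; a low black rim around it holds the cell's foot. At home it lies between two white housings, tops 100 mm above the bench, at the photometer's x 60 to 112, y 40 to 70 and y -112 to -40
- cell: loose amber glass cell in the slide's seat: tube 32 mm in diameter on a chrome foot 48 mm in diameter and 8 mm high, 55 mm high in all; origin at the centre of its underside. Rides with the slide; not to be touched
- reagent1: amber reagent jar with blue cap, 72 mm in diameter, 130 mm high; loose bystander, origin at the centre of its underside, to be left alone
- reagent2: the same, 80 mm in diameter, 145 mm high, paper label; loose bystander, origin at the centre of its underside, to be left alone
- reagent3: the same, 86 mm in diameter, 160 mm high; loose bystander, origin at the centre of its underside, to be left alone
- wash_bottle: white wash bottle, 68 mm in diameter, blue cap, bent spout, 190 mm high; loose bystander, origin at the centre of its underside, to be left alone
- beaker: open glass cup, 70 mm in diameter, 85 mm high; loose bystander, origin at the centre of its underside, to be left alone
- spare_amber: spare amber cell, same shape as the cell, parked on the base plate on the side away from the cam; loose bystander, origin at the centre of its underside, to be left alone
- spare_clear: spare clear cell, same shape, parked beside the other; loose bystander, origin at the centre of its underside, to be left alone

How it is judged (in metres and radians):
On the way, in this order (a step that is already met when the one before it is completed fails the run):
1. the cam stands at its low point (within 0.3 rad) while the slide is still at the rear (less than 12 mm forward) (value of joint cam between -0.3 and 0.3 rad and value of joint slide below 0.012 m), for 0.2 s.
2. the slide is home (67 mm or more) with the cam still at its low point (value of joint cam between -0.3 and 0.3 rad and value of joint slide above 0.067 m), for 0.2 s.
At the end, for the whole second after the job is handed in: slide home against the stop (at least 67 of 70 mm) and at rest, cam within 0.3 rad of its low point, the amber cell upright (within 0.15 rad) in its seat (within 8 mm), every bystander within 15 mm of where it stood (all of step 2 and velocity of joint slide below 0.005 m/s and linear speed of cell below 0.02 m/s and distance between cell and cell_seat below 0.008 m and angle between cell's own z axis and vertical below 0.15 rad and distance of each of reagent1, reagent2, reagent3, wash_bottle, beaker, spare_amber, spare_clear from where it was at the start of the episode below 0.015 m); the robot touches nothing.
It fails at once if the arm or the gripper's body, not the fingers, pushes on the photometer, its lever or its slide (contact force between the arm and photometer above 1 N).
It fails at once if the slide is forced more than 15 mm forward while the cam is off its low point (value of joint slide above 0.015 m and (value of joint cam above 0.6 rad or value of joint cam below -0.6 rad)).
It fails at once if a glass cell is touched by the robot (contact force between any of the fingers, the arm and cell above 0.5 N or contact force between any of the fingers, the arm and spare_amber above 0.5 N or contact force between any of the fingers, the arm and spare_clear above 0.5 N).
It fails at once if a glass cell is lifted by more than 10 mm (z of cell in the frame of photometer above 0.04 m or z of any of spare_amber, spare_clear in the frame of photometer above 0.022 m).
It fails at once if a bystander is moved by more than 15 mm (distance of any of reagent1, reagent2, reagent3, wash_bottle, beaker, spare_amber, spare_clear from where it was at the start of the episode above 0.015 m).
It also fails if it takes over 56 s, if anything falls off the work surface, if the arm or the gripper's body presses on something with over 40 N, if the wrist force passes 120 N, or if a joint passes its speed limit or range.

## Robot

A 7-joint arm with a two-finger parallel gripper is mounted at the origin on the work surface. World frame = base frame: x ahead of the robot, y to its left, z up, the work surface at z = 0. Lengths are in m, angles in degrees, forces in N, time in s.
With the tool pointing down it reaches from about 0.425 to 0.875 m from the base axis. Payload 4.7 kg.
Tool frame: the origin (TCP) lies on the centre line of the jaws, within the pads' length; the fingertips stand ahead of it and the grasp point (between the pads) lies 2 mm behind it (env.tip_reach is the x of the fingertips in the tool frame, in m); x points along the fingers, z is the direction in which the jaws open and shut, and the axes are right-handed (so a half turn about x gives the same grasp; the last joint's range is limited). The gripper opens to 87 mm and grips with 3 to 60 N. Pads are 19 mm wide; open, the fingers measure 117 mm over their backs; the gripper's body (75 mm by 190 mm) begins 51 mm behind the grasp point.
Start: joints at [68.646, 18.392, -4.016, 83.108, 1.295, 78.541, -3.26], TCP at [0.245, -0.602, 0.24] pointing down, gripper open.
Joint ranges: [-163.93, 163.93], [-17.29, 119.83], [-79.2, 71.16], [3.27, 140.29], [-89.18, 269.18], [5.43, 117.66], [-154.24, 154.24]. Speed limits (degrees/s): [147.25, 147.25, 180, 180, 180, 180, 180].

## Interface

Orientations are given as [roll, pitch, yaw] about the fixed x, y, z axes, in that order (R = Rz(yaw) Ry(pitch) Rx(roll)).
In Python, from cell import telemetry, optics, env, models gives the robot as it stands.
- The arm moves only by the shell command python3 -m pendant 'ROWS' [FORCE]. ROWS is JSON, a list of rows, each a list of 3 entries, a list of its own where there are three numbers: the finger opening in mm, from 0 to 87, then the shift along the tool's x, y, z in mm, then the turn, a rotation vector about the tool's x, y, z in rad. A call has 1 to 10 rows; each row is the pose to reach, as a shift and turn from the pose commanded when the call began, along the tool's axes at that moment; what a row does not reach only later rows make up. A row lasts 1/12 s, in which the tool goes at most 41.7 mm and 7.16 degrees, less where a joint would pass 70% of its speed; a pose out of reach is approached as far as the arm can. A call with a gripper value outside its range is refused whole. The fingers move at their own pace and stop on an object; FORCE is the grip in N (left out, the last holds). Time passes only in rows, so rows that repeat a pose let the fingers close. It gives the time, the measured TCP pose, the force and the opening at its end, in the units of the state.
- telemetry.get_obs(): the state, without advancing time (a new reading comes with each control period).
- optics.read_camera(name): name is "scene" or "top" or "wrist"; returns a dict with "image" (420x560x3 uint8, blue, green, red), "range_z" (420x560 float32, m along the optical axis (not along the pixel's ray), 0 where there is no reading), "fx", "fy", "cx", "cy" (pixels), "k1" (the pictures are not rectified: a ray, as slopes to the right and down, at radius r is drawn at 1 + k1 r^2 times it, then the intrinsics apply), "cam_to_world" (4x4, takes a point from camera to world coordinates). Camera axes: x right, y up, looking along -z (the intrinsics and any distortion apply to the point x, -y, -z); pixel columns grow to the right and rows downward; lengths in m; the calibration is good to about 2 mm. A picture is of the moment at which its call begins.
- env.sign_off(): hands the job in, once; it reports no verdict.
Trained networks look in the newest picture that a camera, given by its name, has taken for a name from the list of things; names that differ only in an ending like _2 or _b are one class to them, and where a whole thing is asked for, a point or a joint stands for the part that bears it (a point fixed in the world has none). Each returns a list of dicts, best first, with "confidence" (0 to 1); they miss things now and then, are a little off and sometimes report something else, mostly with a low value. They report only what shows in the picture. A call takes as long as a camera call.
- models.masks_of(camera, label): "pixels" (420x560 bool, what is visible of it) and "extent" ([left, top, right, bottom] as shares, 0 to 1, of the picture: columns of its width, rows of its height, round what is visible of it).
- models.landmark_of(camera, label): "centre" ([row, column] as shares, 0 to 1, of the picture: columns of its width, rows of its height: a listed point, or the origin of a listed thing).
The state is a dict: "time_s": time; "qpos": joint angles; "joint_velocities": joint speeds; "effort": joint torques, N m; "tool_pos": TCP position; "tool_rot": TCP orientation; "force": force on the tool from outside, world axes, zero at the start; "wrist_torque": the same for the moment, N m; "grip_width": finger opening in m.
Only numpy, scipy, OpenCV 4.12 (cv2) and the standard library are available. Lean on these libraries where they do the work, as an engineer would, in place of code of your own. Each camera call takes 0.05 s, during which the arm holds its last target.

## Working session

There is one attempt and no reset: what is moved stays moved. The work goes in short steps, Python scripts to look and compute and a shell command to move; the robot and the scene stay as the last step left them, time stands still between calls to the robot, and variables do not carry over. Pictures are saved under pics/ and viewed, and the job is handed in when it is done.

```bash
ls; mkdir -p pics; cat > h.py <<'E'
import numpy as np, cv2
from cell import telemetry, optics, env, models
def pix2world(c,row,col,z=None,rng=None):
    u=(col-c["cx"])/c["fx"]; v=(row-c["cy"])/c["fy"]
    x,y=u,v
    for _ in range(20):
        s=1+c["k1"]*(x*x+y*y); x,y=u/s,v/s
    M=np.array(c["cam_to_world"]); d=np.array([x,-y,-1.0]); o=M[:3,3]; D=M[:3,:3]@d
    if rng is not None: return o+D*rng
    return o+D*((z-o[2])/D[2])
E
python3 - <<'E'
from h import *
o=telemetry.get_obs(); print(o["time_s"],o["tool_pos"],o["tool_rot"],env.tip_reach)
for n in ["scene","top"]:
    c=optics.read_camera(n); cv2.imwrite(f"pics/{n}0.png",c["image"]); print(n,c["k1"],np.round(c["cam_to_world"],2).tolist())
    for l in ["cam_axis","lever_knob","push_tab","cell_seat","cell","photometer","reagent1","reagent2","reagent3","wash_bottle","beaker","spare_amber","spare_clear"]:
        zz={"cam_axis":.042,"lever_knob":.085,"push_tab":.06,"cell_seat":.03,"cell":.03,"spare_amber":.012,"spare_clear":.012}.get(l,0)
        r=models.landmark_of(n,l)
        for q in r[:2]:
            a,b=q["centre"]; print(l,round(q["confidence"],2),round(a*420),round(b*560),np.round(pix2world(c,a*420,b*560,z=zz),3))
print(telemetry.get_obs()["time_s"])
E
```

```text
pics
0.0 [ 0.24494808 -0.60153249  0.23846038] [-176.56159518   89.89098224  115.60198822] 0.017
scene -0.1035545921568171 [[-0.74, -0.47, 0.48, 1.12], [0.67, -0.5, 0.55, 0.69], [-0.02, 0.73, 0.69, 0.97], [0.0, 0.0, 0.0, 1.0]]
cam_axis 0.91 229 303 [0.489 0.047 0.042]
cam_axis 0.26 235 262 [ 0.574 -0.007  0.042]
lever_knob 0.76 227 336 [0.456 0.124 0.085]
push_tab 0.81 200 282 [ 0.468 -0.052  0.06 ]
cell_seat 0.66 234 258 [ 0.571 -0.025  0.03 ]
cell_seat 0.63 231 258 [ 0.564 -0.033  0.03 ]
cell 0.67 233 261 [ 0.564 -0.025  0.03 ]
photometer 0.71 238 264 [ 0.551 -0.027 -0.   ]
reagent1 0.88 310 471 [0.363 0.457 0.   ]
reagent1 0.67 336 436 [0.476 0.443 0.   ]
reagent2 0.88 310 471 [0.363 0.457 0.   ]
reagent2 0.67 336 436 [0.476 0.443 0.   ]
reagent3 0.88 310 471 [0.363 0.457 0.   ]
reagent3 0.67 336 436 [0.476 0.443 0.   ]
wash_bottle 0.68 179 149 [ 0.64 -0.43  0.  ]
wash_bottle 0.61 145 198 [ 0.441 -0.466  0.   ]
beaker 0.66 177 150 [ 0.634 -0.435 -0.   ]
spare_clear 0.77 209 245 [ 0.526 -0.131  0.012]
top 0.028953981800418308 [[0.08, 0.98, -0.21, 0.23], [-1.0, 0.07, -0.02, -0.01], [-0.0, 0.21, 0.98, 1.44], [0.0, 0.0, 0.0, 1.0]]
cam_axis 0.72 217 264 [0.485 0.05  0.042]
lever_knob 0.63 221 237 [0.458 0.127 0.085]
push_tab 0.79 222 299 [ 0.474 -0.056  0.06 ]
cell_seat 0.75 193 290 [ 0.568 -0.023  0.03 ]
cell 0.55 197 291 [ 0.555 -0.026  0.03 ]
photometer 0.67 200 298 [ 0.555 -0.05   0.   ]
reagent1 0.7 212 141 [0.48  0.441 0.   ]
reagent1 0.66 243 128 [0.378 0.466 0.   ]
reagent2 0.7 212 141 [0.48  0.441 0.   ]
reagent2 0.66 243 128 [0.378 0.466 0.   ]
reagent3 0.7 212 141 [0.48  0.441 0.   ]
reagent3 0.66 243 128 [0.378 0.466 0.   ]
wash_bottle 0.97 245 430 [ 0.443 -0.467  0.   ]
wash_bottle 0.24 195 293 [ 0.569 -0.034  0.   ]
beaker 0.89 189 421 [ 0.619 -0.436  0.   ]
spare_amber 0.67 195 322 [ 0.573 -0.125  0.012]
spare_clear 0.56 214 324 [ 0.514 -0.134  0.012]
spare_clear 0.43 212 139 [0.477 0.442 0.012]
1.4
```

View pics/scene0.png

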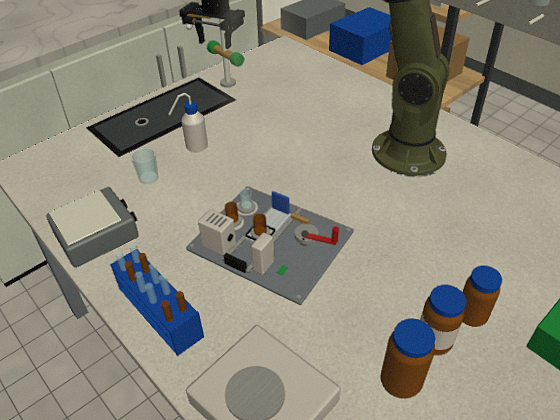

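View pics/top0.png

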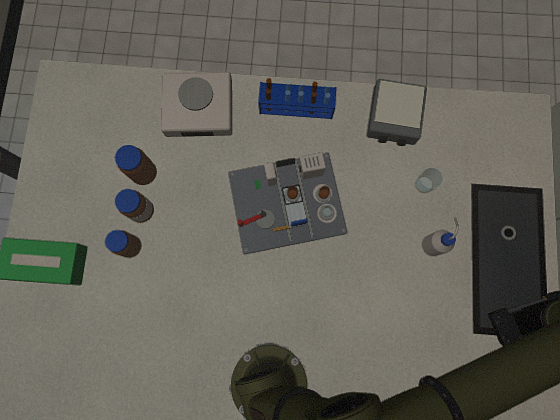

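```bash
python3 - <<'E'
from h import *
c=optics.read_camera("top"); im=c["image"]
cv2.imwrite("pics/topz.png",cv2.resize(im[140:265,220:355],None,fx=5,fy=5,interpolation=cv2.INTER_CUBIC))
s=optics.read_camera("scene")
cv2.imwrite("pics/scz.png",cv2.resize(s["image"][175:310,180:360],None,fx=4,fy=4,interpolation=cv2.INTER_CUBIC))
for (r,q) in [(171,229),(153,330),(233,346),(252,243)]: print(pix2world(c,r,q,z=.012).round(3), c["range_z"][r+ (2 if r<200 else -2),q+(3 if q<300 else -3)])
for n,c in (("top",c),("scene",s)):
  for l in ["lever_knob","push_tab"]:
    for q in models.masks_of(n,l)[:2]:
      rr,cc=np.nonzero(q["pixels"]); print(n,l,q["confidence"],rr.size,rr.mean(),cc.mean(),np.round(q["extent"],3))
E
```

```text
[0.63  0.176 0.012] 1.4811847
[ 0.714 -0.141  0.012] 1.4917845
[ 0.459 -0.204  0.012] 1.4390383
[0.376 0.108 0.012] 1.4304659
top lever_knob 0.56 387 219.2894056847545 259.98966408268734 [0.42  0.492 0.487 0.543]
top push_tab 0.36 191 193.6806282722513 291.9895287958115 [0.514 0.444 0.533 0.483]
scene lever_knob 0.7 1828 294.5437636761488 480.9715536105033 [0.831 0.626 0.898 0.786]
scene lever_knob 0.6 517 234.50483558994196 312.5473887814313 [0.532 0.531 0.605 0.57 ]
scene push_tab 0.8 983 215.57070193285858 277.14140386571717 [0.438 0.451 0.549 0.576]
```

```bash
sleep 0
```

```text
(no output)
```

View pics/topz.png

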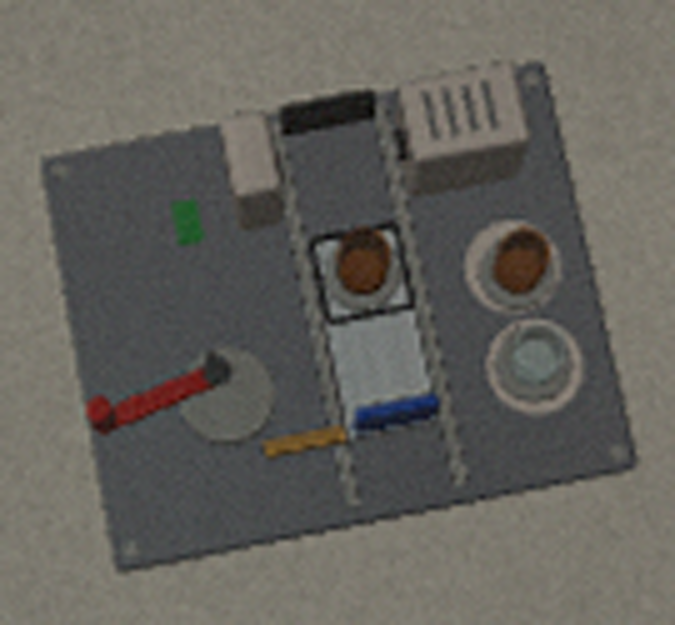

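View pics/scz.png

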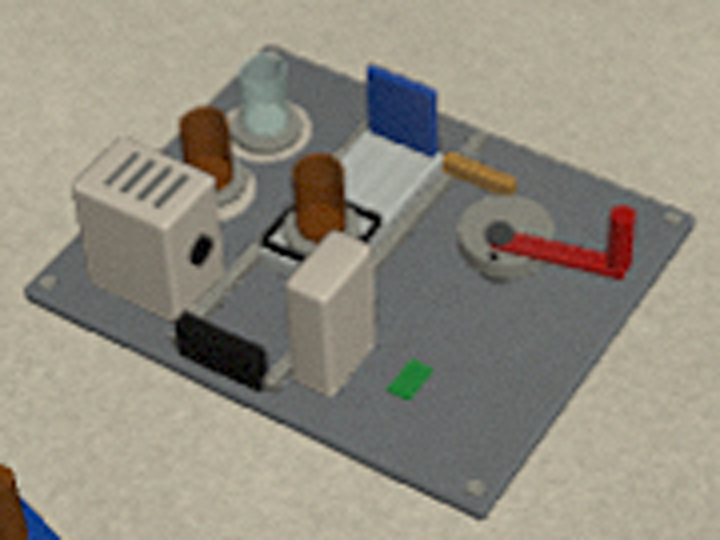

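```bash
python3 - <<'E'
from h import *
c=optics.read_camera("top"); s=optics.read_camera("scene")
A=[];B=[]
def z(c,x,y,zz): 
    if c is TOP: r,q=y/5+140-.4,x/5+220-.4
    else: r,q=y/4+175-.4,x/4+180-.4
    return pix2world(c,r,q,z=zz)[:2]
TOP=c
L=[(135,185),(135,-145),(-135,-145),(-135,185)]
P=[z(c,*p,.012) for p in [(43,157),(540,62),(635,465),(118,570)]]
S=[z(s,*p,.012) for p in [(482,518),(26,293),(268,45),(694,220)]]
def fit(l,p,n):
    l=np.array(l)/1000.;p=np.array(p)
    lc=l-l.mean(0);pc=p-p.mean(0)
    th=np.arctan2((lc[:,0]*pc[:,1]-lc[:,1]*pc[:,0]).sum(),(lc*pc).sum())
    R=np.array([[np.cos(th),-np.sin(th)],[np.sin(th),np.cos(th)]]);t=p.mean(0)-R@l.mean(0)
    print(n,th,t,"res mm",np.round((l@R.T+t-p)*1000,1).tolist());return R,t
fit(L,P,"top");fit(L,S,"scene");R,t=fit(L+L,P+S,"both")
w=lambda a:R@(np.array(a)/1000)+t
print("tab",w((-84,0)),"cam",w((-30,100)))
inv=lambda p:(R.T@(p-t)*1000).round(1)
for n,p in (("topknob",z(c,98,405,.085)),("scknob",z(s,622,209,.085)),("tabtop top-L",z(c,358,412,.085)),("tabtop R",z(c,437,396,.085)),("green",z(c,187,222,.012)),("camax",z(c,216,366,.042)),("camax sc",z(s,500,233,.042)),("cell",z(c,365,245,.085)),("cellsc",z(s,320,160,.085))):
    print(n,p.round(3),inv(p), np.degrees(0))
k=inv(z(c,98,405,.085)); print(np.arctan2(k[1]-100,k[0]+30)); k=inv(z(s,622,209,.085)); print(np.arctan2(k[1]-100,k[0]+30))
for x,n in ((c,"top"),(s,"scene")):
    m=models.masks_of(n,"photometer")[0]; print(m["confidence"],m["pixels"].sum())
E
```

```text
top 0.2738728427083173 [ 0.54980009 -0.03301585] res mm [[0.2, 3.5], [2.5, -2.5], [-1.2, -2.9], [-1.5, 2.0]]
scene 0.2758363729274908 [ 0.55374313 -0.02533076] res mm [[0.3, 1.3], [3.0, -2.7], [-0.2, -0.5], [-3.1, 1.9]]
both 0.2748562033468902 [ 0.55177164 -0.0291733 ] res mm [[1.9, 7.4], [4.6, 1.5], [1.0, 0.8], [0.3, 5.7], [-1.5, -2.6], [1.0, -6.8], [-2.3, -4.2], [-5.0, -1.8]]
tab [ 0.47092465 -0.05197162] cam [0.49575686 0.05893086]
topknob [0.46  0.121] [-47.5 169.5] 0.0
scknob [0.457 0.123] [-49.5 172.1] 0.0
tabtop top-L [ 0.467 -0.032] [-82.   19.9] 0.0
tabtop R [ 0.48  -0.078] [-81.9 -27.7] 0.0
green [0.594 0.083] [71.1 96.7] 0.0
camax [0.497 0.056] [-29.7  96.6] 0.0
camax sc [0.493 0.058] [-32.3 100.2] 0.0
cell [ 0.569 -0.029] [16.5 -4.8] 0.0
cellsc [ 0.559 -0.03 ] [ 6.4 -2.8] 0.0
1.8174670356842992
1.8349347107045693
0.88 8505
0.94 10261
```

```bash
cat >> h.py <<'E'
from scipy.spatial.transform import Rotation as Ro
PH=np.array([.550,-.031]); YAW=.275
def l2w(x,y): 
    c,s=np.cos(YAW),np.sin(YAW); return np.array([c*x-s*y,s*x+c*y])/1000+PH
def pose():
    o=telemetry.get_obs(); R=Ro.from_euler("xyz",o["tool_rot"],degrees=True).as_matrix()
    return o,np.array(o["tool_pos"]),R
def togo(xy,z,zang=None):
    """shift mm & rotvec in tool axes to put TCP at xy,z with tool x down and tool z horizontal at angle zang (mod pi)"""
    o,p,R=pose(); t=np.array([*xy,z]); sh=R.T@(t-p)*1000
    cur=np.arctan2(R[1,2],R[0,2])
    if zang is None: zang=cur
    d=(zang-cur+np.pi/2)%np.pi-np.pi/2; a=cur+d
    Zt=np.array([np.cos(a),np.sin(a),0]);Xt=np.array([0,0,-1.]);Rt=np.stack([Xt,np.cross(Zt,Xt),Zt],1)
    return sh.round(1),Ro.from_matrix(R.T@Rt).as_rotvec().round(3)
E
python3 - <<'E'
from h import *
o,p,R=pose(); print(o["time_s"],R.round(3).tolist(),o["force"],o["grip_width"])
print(togo((.5,-.2),.29)); print(togo((.43,.10),.25,2.1)); 
E
```

```text
1.9 [[0.0, 0.926, 0.377], [-0.0, 0.377, -0.926], [-1.0, -0.0, 0.0]] [-0.91875975  0.26531977 -0.08401777] 0.08682072307973249
(array([ -50.4,  387.6, -276.2]), array([-0.,  0.,  0.]))
(array([ -10.5,  436. , -580.4]), array([-0.142,  0.   ,  0.   ]))
```

```bash
python3 -m pendant '[[0,[-40,0,0],[0,0,0]],[0,[-75,20,-10],[0,0,0]],[0,[-75,52,-37],[0,0,0]],[0,[-75,84,-60],[0,0,0]],[0,[-75,116,-83],[0,0,0]],[0,[-75,148,-106],[0,0,0]],[0,[-75,180,-129],[0,0,0]],[0,[-75,212,-151],[0,0,0]],[0,[-75,244,-174],[0,0,0]],[0,[-75,276,-197],[0,0,0]]]' 20; python3 - <<'E'
from h import *
print(togo((.5,-.05),.29)); print(togo((.44,.08),.25,2.1)); 
E
```

```text
time_s: 2.73
tool_pos: [0.4271, -0.3137, 0.3149]
tool_rot: [7.0, 89.9, -60.9]
force: [0.7, 0.2, 0.4]
grip_width: 0.0282
(array([  24.7,  166.9, -216.8]), array([ 0.   ,  0.001, -0.   ]))
(array([  64.6,  160.3, -359.8]), array([-0.143,  0.001, -0.   ]))
```

```bash
python3 -m pendant '[[0,[0,16,-36],[0,0,0]],[0,[5,32,-72],[0,0,0]],[0,[10,48,-108],[0,0,0]],[0,[15,64,-144],[0,0,0]],[0,[20,80,-180],[-0.03,0,0]],[0,[25,96,-216],[-0.06,0,0]],[0,[30,112,-252],[-0.1,0,0]],[0,[35,128,-288],[-0.14,0,0]],[0,[40,144,-324],[-0.14,0,0]],[0,[50,160,-355],[-0.14,0,0]]]'; python3 -m pendant '[[0,[0,0,0],[0,0,0]],[0,[0,0,0],[0,0,0]]]'; python3 - <<'E'
from h import *
o,p,R=pose(); print(p,R.round(3).tolist())
c=optics.read_camera("wrist"); cv2.imwrite("pics/w1.png",c["image"]); np.save("w1.npy",c["range_z"])
for l,zz in [("lever_knob",.085),("cam_axis",.042),("push_tab",.06),("cell_seat",.03)]:
    for q in models.landmark_of("wrist",l)[:2]:
        a,b=q["centre"]; print(l,round(q["confidence"],2),round(a*420),round(b*560),np.round(pix2world(c,a*420,b*560,z=zz),3))
print(c["cam_to_world"][:3,3],c["k1"])
E
```

```text
time_s: 3.57
tool_pos: [0.4407, 0.0765, 0.2655]
tool_rot: [42.9, 89.8, -16.9]
force: [1.5, -0.1, 0.5]
grip_width: 0.0004
time_s: 3.73
tool_pos: [0.4402, 0.0757, 0.2644]
tool_rot: [-51.2, 90.0, -110.7]
force: [-0.4, -0.6, 0.5]
grip_width: 0.0005
[0.44023659 0.07572343 0.26438967] [[-0.0, 0.862, 0.507], [-0.001, 0.507, -0.862], [-1.0, -0.001, 0.0]]
lever_knob 0.96 161 249 [0.453 0.121 0.085]
lever_knob 0.55 213 444 [ 0.512 -0.094  0.085]
cam_axis 0.58 155 314 [0.492 0.059 0.042]
push_tab 0.56 221 385 [ 0.47  -0.055  0.06 ]
[0.49902113 0.11085342 0.40919712] -0.03588721793942199
```

View pics/w1.png

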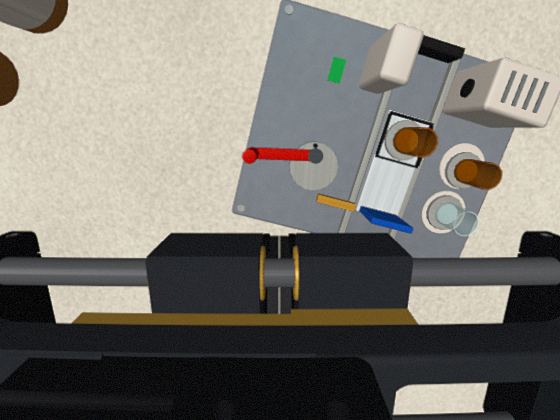

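```bash
python3 - <<'E'
from h import *
print(togo((.427,.105),.20,2.12),togo((.427,.105),.074,2.12))
E
```

```text
(array([ 64.7,   4.3, -35.5]), array([-0.025,  0.   , -0.   ])) (array([190.7,   4.3, -35.5]), array([-0.025,  0.   , -0.   ]))
```

```bash
python3 -m pendant '[[0,[10,-2,-30],[-0.02,0,0]],[0,[35,-2,-35],[-0.025,0,0]],[0,[65,-2,-35],[-0.025,0,0]],[0,[95,-2,-35],[-0.025,0,0]],[0,[125,0,-35],[-0.025,0,0]],[0,[155,2,-35],[-0.025,0,0]],[0,[180,4,-35],[-0.025,0,0]],[0,[190,4,-35],[-0.025,0,0]],[0,[190,4,-35],[-0.025,0,0]]]'; python3 - <<'E'
from h import *
o,p,R=pose(); print(p,R.round(3).tolist())
C=np.array([.494,.058,p[2]]); r=R.T@(C-p)*1000; print("C in tool",r.round(1))
for n in ["scene","wrist"]:
    c=optics.read_camera(n); cv2.imwrite(f"pics/{n}2.png",c["image"] if n=="wrist" else cv2.resize(c["image"][150:310,180:380],None,fx=3.5,fy=3.5))
# arc rows, d goes to 17.5, phi
for k in range(1,20):
    ph=.1*k; d=17.5
    v=np.array([-d,-75.]); y=v[0]*np.cos(ph)-v[1]*np.sin(ph); z=v[0]*np.sin(ph)+v[1]*np.cos(ph)
    print(round(ph,2),round(r[1]+y,1),round(r[2]+z,1))
E
```

```text
time_s: 4.73
tool_pos: [0.4249, 0.1049, 0.0725]
tool_rot: [-125.6, 89.7, 175.9]
force: [0.0, -0.6, 1.0]
grip_width: 0.0005
[0.42486386 0.10493509 0.07253839] [[-0.005, 0.852, 0.523], [0.0, 0.523, -0.852], [-1.0, -0.004, -0.003]]
C in tool [-0.4 34.4 76.2]
0.1 24.4 -0.2
0.2 32.1 -0.8
0.3 39.8 -0.7
0.4 47.5 0.3
0.5 55.0 2.0
0.6 62.3 4.4
0.7 69.3 7.5
0.8 76.0 11.4
0.9 82.2 15.8
1.0 88.0 20.9
1.1 93.3 26.6
1.2 97.9 32.7
1.3 101.9 39.2
1.4 105.3 46.2
1.5 107.9 53.4
1.6 109.8 60.9
1.7 111.0 68.5
1.8 111.4 76.2
1.9 111.0 83.9
```

View pics/scene2.png

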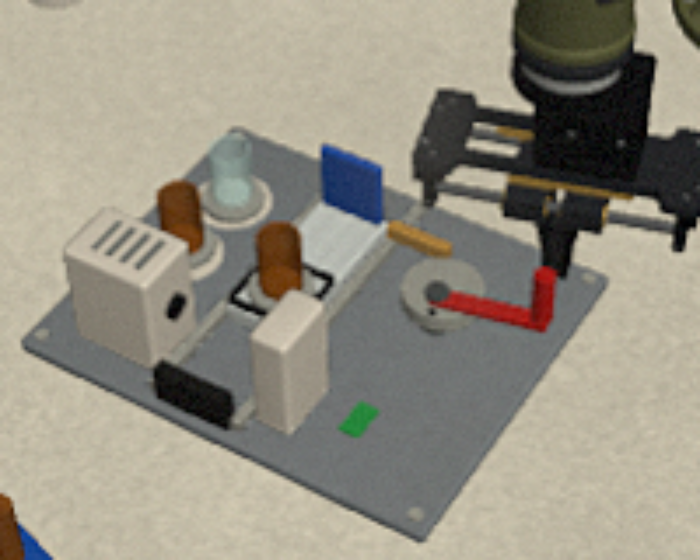

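View pics/wrist2.png

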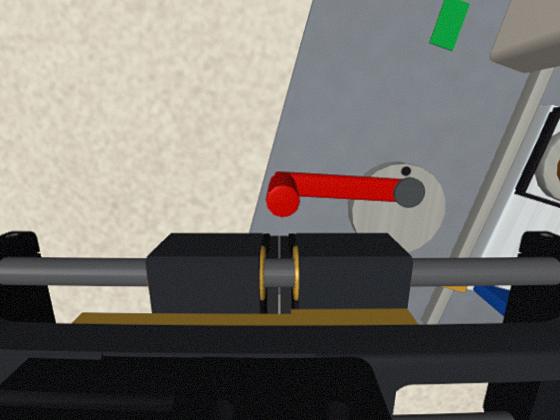

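```bash
python3 -m pendant '[[0,[0,8,0],[0,0,0]],[0,[0,16,0],[0.03,0,0]],[0,[0,24,0],[0.1,0,0]],[0,[0,32,-1],[0.2,0,0]],[0,[0,40,-1],[0.3,0,0]],[0,[0,47,0],[0.4,0,0]],[0,[0,55,2],[0.5,0,0]],[0,[0,62,4],[0.6,0,0]],[0,[0,69,7.5],[0.7,0,0]],[0,[0,69,7.5],[0.7,0,0]]]'; python3 - <<'E'
from h import *
o,p,R=pose(); 
C=np.array([.494,.058,p[2]]); r=R.T@(C-p)*1000; print("C in tool",r.round(1))
c=optics.read_camera("wrist"); cv2.imwrite("pics/w3.png",c["image"])
c=optics.read_camera("scene"); cv2.imwrite("pics/s3.png",cv2.resize(c["image"][150:310,180:380],None,fx=3.5,fy=3.5))
for k in range(1,14):
    ph=.1*k; d=17.5
    v=np.array([-d,-75.]); y=v[0]*np.cos(ph)-v[1]*np.sin(ph); z=v[0]*np.sin(ph)+v[1]*np.cos(ph)
    print(round(ph,2),round(r[1]+y,1),round(r[2]+z,1))
print("tool z ang local",np.arctan2(R[1,2],R[0,2])-YAW)
E
```

```text
time_s: 5.67
tool_pos: [0.4908, 0.1344, 0.0757]
tool_rot: [27.2, 89.9, -71.5]
force: [-2.7, -2.8, 0.9]
grip_width: 0.0008
C in tool [ 0.2 14.8 75. ]
0.1 4.8 -1.4
0.2 12.5 -2.0
0.3 20.2 -1.8
0.4 27.9 -0.9
0.5 35.4 0.8
0.6 42.7 3.2
0.7 49.7 6.3
0.8 56.4 10.2
0.9 62.6 14.6
1.0 68.4 19.7
1.1 73.7 25.4
1.2 78.3 31.5
1.3 82.4 38.0
tool z ang local -1.9989162006759829
```

View pics/w3.png

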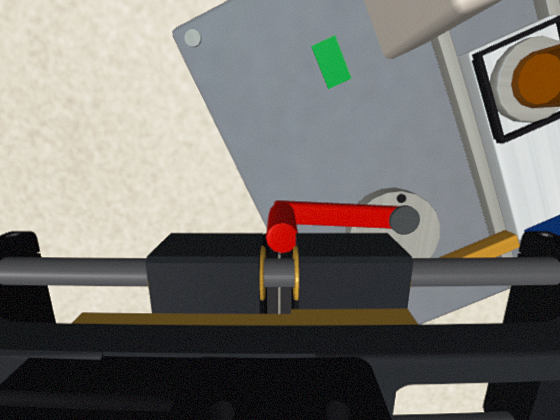

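View pics/s3.png

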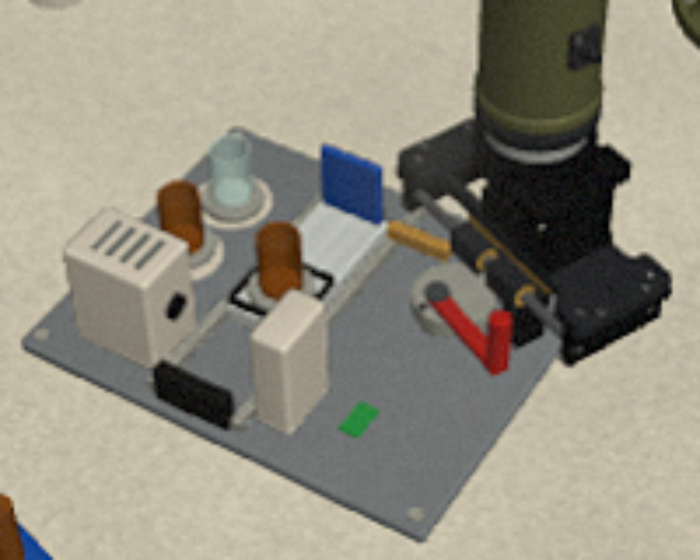

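```bash
python3 -m pendant '[[0,[0,5,-1],[0.1,0,0]],[0,[0,12.5,-2],[0.2,0,0]],[0,[0,20,-2],[0.3,0,0]],[0,[0,28,-1],[0.4,0,0]],[0,[0,35.5,1],[0.5,0,0]],[0,[0,43,3],[0.6,0,0]],[0,[0,50,6],[0.7,0,0]],[0,[0,56.5,10],[0.8,0,0]],[0,[0,62.5,14.5],[0.9,0,0]],[0,[0,62.5,14.5],[0.9,0,0]]]'; python3 - <<'E'
from h import *
o,p,R=pose(); 
C=np.array([.494,.058,p[2]]); r=R.T@(C-p)*1000; print(p,"C in tool",r.round(1))
c=optics.read_camera("wrist"); cv2.imwrite("pics/w4.png",c["image"])
c=optics.read_camera("top"); cv2.imwrite("pics/s4.png",cv2.resize(c["image"][130:280,200:380],None,fx=4,fy=4))
for k in range(1,8):
    ph=.05*k; d=17.5
    v=np.array([-d,-75.]); y=v[0]*np.cos(ph)-v[1]*np.sin(ph); z=v[0]*np.sin(ph)+v[1]*np.cos(ph)
    print(round(ph,2),round(r[1]+y,1),round(r[2]+z,1))
print("tool -z ang local",np.pi+np.arctan2(R[1,2],R[0,2])-YAW)
E
```

```text
time_s: 6.6
tool_pos: [0.5435, 0.1161, 0.0701]
tool_rot: [-40.8, 89.2, 175.6]
force: [-2.2, 2.6, 0.9]
grip_width: 0.0002
[0.54354515 0.11612794 0.07012313] C in tool [ 0.7 17.4 74.4]
0.05 3.7 -1.4
0.1 7.5 -2.0
0.15 11.3 -2.4
0.2 15.2 -2.6
0.25 19.0 -2.6
0.3 22.9 -2.5
0.35 26.7 -2.1
tool -z ang local 0.36005348040692275
```

View pics/w4.png

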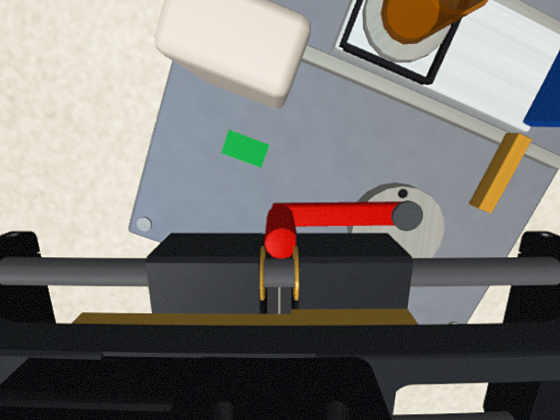

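```bash
python3 -m pendant '[[0,[0,0,0],[0,0,0]],[0,[0,0,0],[0,0,0]]]'; python3 - <<'E'
from h import *
o,p,R=pose(); 
C=np.array([.494,.058,p[2]]); r=R.T@(C-p)*1000; print(p,"C in tool",r.round(1))
for k in range(1,10):
    ph=.05*k; d=17.5
    v=np.array([-d,-75.]); y=v[0]*np.cos(ph)-v[1]*np.sin(ph); z=v[0]*np.sin(ph)+v[1]*np.cos(ph)
    print(round(ph,2),round(r[1]+y,1),round(r[2]+z,1))
print("tool -z ang local",np.pi+np.arctan2(R[1,2],R[0,2])-YAW)
E
```

```text
time_s: 6.87
tool_pos: [0.5426, 0.1154, 0.0686]
tool_rot: [-30.0, 89.0, -173.4]
force: [-0.3, -0.0, -1.2]
grip_width: 0.0002
[0.54263658 0.11539845 0.06860812] C in tool [ 0.9 17.1 73.3]
0.05 3.3 -2.5
0.1 7.1 -3.1
0.15 11.0 -3.5
0.2 14.8 -3.7
0.25 18.7 -3.7
0.3 22.5 -3.6
0.35 26.3 -3.2
0.4 30.1 -2.6
0.45 33.9 -1.9
tool -z ang local 0.36418426120015324
```

```bash
python3 -m pendant '[[0,[-3,3.5,-2],[0.05,0,0]],[0,[-4,7,-2],[0.1,0,0]],[0,[-4,11,-3],[0.15,0,0]],[0,[-4,15,-3],[0.2,0,0]],[0,[-4,19,-3],[0.25,0,0]],[0,[-4,23,-3],[0.3,0,0]],[0,[-4,27,-3],[0.36,0,0]],[0,[-4,28,-3],[0.37,0,0]],[0,[-4,28,-3],[0.37,0,0]]]'; python3 - <<'E'
from h import *
o,p,R=pose(); 
C=np.array([.494,.058,p[2]]); r=R.T@(C-p)*1000; print(p,"C in tool",r.round(1))
print("tool -z ang local",np.pi+np.arctan2(R[1,2],R[0,2])-YAW)
c=optics.read_camera("wrist"); cv2.imwrite("pics/w5.png",c["image"])
c=optics.read_camera("scene"); cv2.imwrite("pics/s5.png",cv2.resize(c["image"][150:310,180:380],None,fx=3.5,fy=3.5))
E
```

```text
time_s: 7.62
tool_pos: [0.5611, 0.093, 0.0704]
tool_rot: [-8.3, 88.8, -173.1]
force: [-0.9, 2.4, -1.1]
grip_width: 0.0006
[0.56113587 0.0929939  0.07044921] C in tool [ 1.5 16.2 73.9]
tool -z ang local -0.009799381762770953
```

View pics/w5.png

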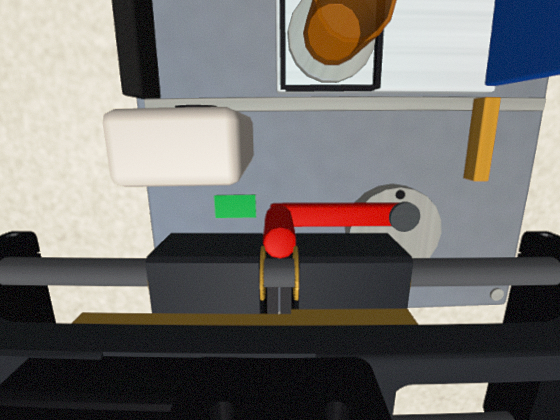

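View pics/s5.png

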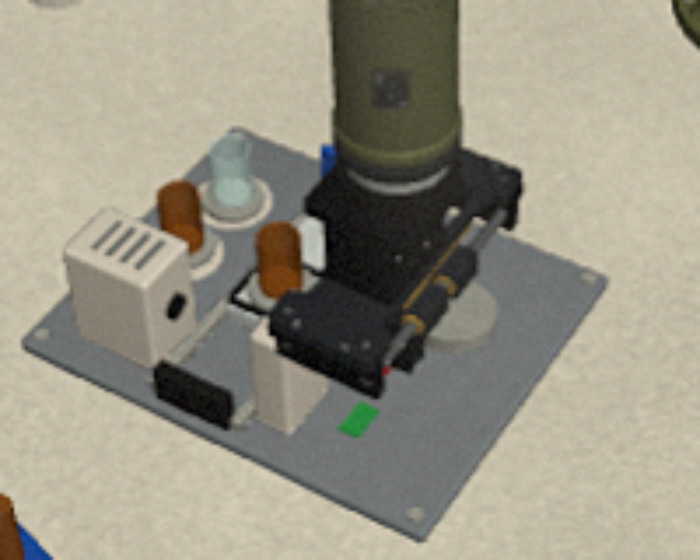

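```bash
python3 -m pendant '[[0,[0,-8,0],[0,0,0]],[0,[0,-20,0],[0,0,0]],[0,[-20,-25,0],[0,0,0]],[0,[-60,-25,0],[0,0,0]],[0,[-100,-25,0],[0,0,0]],[0,[-130,-25,0],[0,0,0]],[0,[-130,-25,0],[0,0,0]]]'; python3 - <<'E'
from h import *
o,p,R=pose(); print(p,o["qpos"])
print("tool z ang local",np.arctan2(R[1,2],R[0,2])-YAW)
w=l2w(-110,0); print(w)
print(togo(w,.20,YAW+np.pi/2))
c=optics.read_camera("wrist"); cv2.imwrite("pics/w6.png",c["image"])
for l,zz in [("lever_knob",.085),("cam_axis",.042),("push_tab",.06),("cell_seat",.03)]:
    for q in models.landmark_of("wrist",l)[:2]:
        a,b=q["centre"]; print(l,round(q["confidence"],2),round(a*420),round(b*560),np.round(pix2world(c,a*420,b*560,z=zz),3))
E
```

```text
time_s: 8.3
tool_pos: [0.581, 0.1024, 0.198]
tool_rot: [-47.8, 88.3, 148.6]
force: [2.1, -0.2, 0.8]
grip_width: 0.0003
[0.58096074 0.10238869 0.19796606] [ -66.47414639   26.72769187   71.11688979   96.018193    -26.63049126
   77.75075235 -154.17357373]
tool z ang local -3.1287136345706967
[ 0.44413323 -0.06087016]
(array([ -1.1, 117.7, 177.6]), array([-1.558e+00, -1.000e-03,  3.200e-02]))
lever_knob 0.62 185 304 [0.563 0.079 0.085]
cam_axis 0.91 176 372 [0.494 0.058 0.042]
push_tab 0.63 64 447 [ 0.471 -0.055  0.06 ]
```

View pics/w6.png

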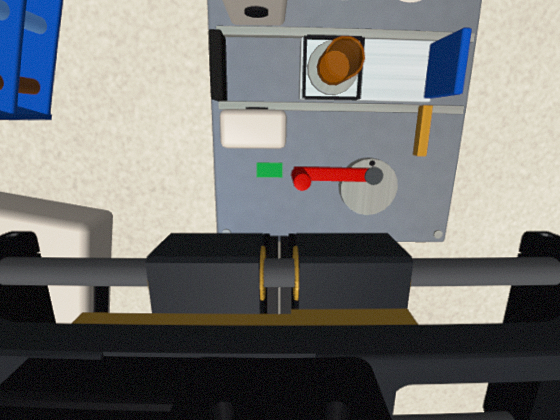

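```bash
python3 -m pendant '[[0,[-10,10,16],[-0.11,0,0]],[0,[-10,20,32],[-0.23,0,0]],[0,[-10,32,48],[-0.35,0,0]],[0,[-10,44,66],[-0.47,0,0]],[0,[-10,56,84],[-0.59,0,0]],[0,[-10,68,102],[-0.71,0,0]],[0,[-10,80,120],[-0.83,0,0]],[0,[-10,92,138],[-0.95,0,0]],[0,[-10,104,156],[-1.07,0,0]],[0,[-10,118,178],[-1.19,0,0]]]'; python3 -m pendant '[[0,[0,0,0],[-0.12,0,0]],[0,[0,0,0],[-0.24,0,0]],[0,[0,0,0],[-0.37,0,0]],[0,[0,0,0],[-0.37,0,0]],[0,[0,0,0],[-0.37,0,0]]]'; python3 - <<'E'
from h import *
o,p,R=pose(); print(p,o["qpos"])
print("tool z ang local",np.arctan2(R[1,2],R[0,2])-YAW,R.round(3).tolist())
w=l2w(-110,0)
print(togo(w,.20,YAW+np.pi/2))
c=optics.read_camera("wrist"); cv2.imwrite("pics/w7.png",c["image"])
for l,zz in [("lever_knob",.085),("cam_axis",.042),("push_tab",.06),("cell_seat",.03)]:
    for q in models.landmark_of("wrist",l)[:2]:
        a,b=q["centre"]; print(l,round(q["confidence"],2),round(a*420),round(b*560),np.round(pix2world(c,a*420,b*560,z=zz),3))
E
```

```text
time_s: 9.38
tool_pos: [0.4386, -0.0578, 0.2038]
tool_rot: [-108.1, 87.8, 157.2]
force: [-0.5, 0.2, 0.1]
grip_width: 0.0004
time_s: 9.8
tool_pos: [0.439, -0.058, 0.2039]
tool_rot: [-126.6, 87.8, 159.2]
force: [0.1, -0.0, 0.5]
grip_width: 0.0003
[ 0.43904237 -0.05795938  0.20387834] [-67.37835053 -16.55780517  63.69064937 113.88478547  14.27512883
  76.09142002 -82.82978798]
tool z ang local -1.5696889699942171 [[-0.036, 0.961, 0.273], [0.014, 0.273, -0.962], [-0.999, -0.031, -0.023]]
(array([3.7, 4.2, 4.3]), array([ 0.001, -0.023,  0.031]))
lever_knob 0.7 3 160 [0.566 0.075 0.085]
lever_knob 0.32 57 286 [ 0.554 -0.028  0.085]
cam_axis 0.97 108 183 [0.491 0.057 0.042]
push_tab 0.63 162 286 [ 0.471 -0.052  0.06 ]
```

View pics/w7.png

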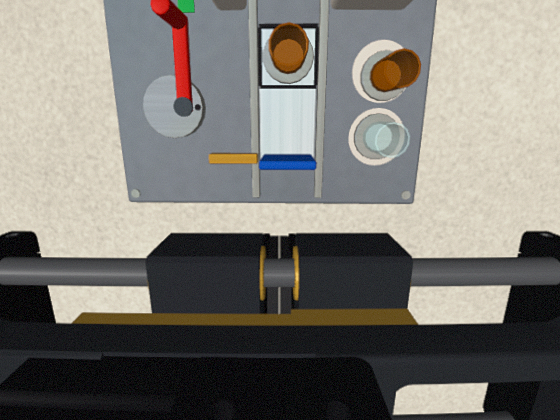

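```bash
python3 -m pendant '[[0,[10,4,4],[0,-0.01,0.015]],[0,[30,6,4],[0,-0.023,0.03]],[0,[50,7,4],[0,-0.023,0.03]],[0,[70,8,4],[0,-0.023,0.03]],[0,[80,8,4],[0,-0.023,0.03]],[0,[80,8,4],[0,-0.023,0.03]]]'; python3 - <<'E'
from h import *
o,p,R=pose(); print(p,o["qpos"])
print("tool z ang local",np.arctan2(R[1,2],R[0,2])-YAW,R.round(3).tolist())
print(togo(l2w(-106,0),.08,YAW+np.pi/2))
E
```

```text
time_s: 10.55
tool_pos: [0.4438, -0.0589, 0.1224]
tool_rot: [-74.0, 89.7, -148.1]
force: [-0.7, -1.1, 0.9]
grip_width: 0.0001
[ 0.44379568 -0.05888049  0.12235076] [-67.53442136  -7.47181268  69.48631832 120.49257567   8.05037418
  62.59206947 -76.0520982 ]
tool z ang local -1.5681269466832632 [[-0.004, 0.962, 0.274], [-0.002, 0.274, -0.962], [-1.0, -0.004, 0.001]]
(array([42.3,  4. ,  2. ]), array([0.003, 0.001, 0.004]))
```

```bash
python3 -m pendant '[[0,[15,2,2],[0,0,0]],[0,[28,3,2],[0,0,0]],[0,[38,4,2],[0,0,0]],[0,[42,4,2],[0,0,0]],[0,[42,4,2],[0,0,0]]]'; python3 - <<'E'
from h import *
o,p,R=pose(); print(p,o["qpos"],o["force"])
print("tool z ang local",np.arctan2(R[1,2],R[0,2])-YAW,R.round(3).tolist())
print("to contact",togo(l2w(-93.5,0),.08,YAW+np.pi/2),"home",togo(l2w(-23.5,0),.08,YAW+np.pi/2))
c=optics.read_camera("wrist"); cv2.imwrite("pics/w8.png",c["image"])
c=optics.read_camera("scene"); cv2.imwrite("pics/s8.png",cv2.resize(c["image"][150:310,180:380],None,fx=3.5,fy=3.5))
E
```

```text
time_s: 10.97
tool_pos: [0.4497, -0.0598, 0.0821]
tool_rot: [-53.8, 89.9, -127.9]
force: [0.3, 0.2, 0.8]
grip_width: 0.0006
[ 0.44969535 -0.05981126  0.08206469] [-62.70804715   4.18911767  69.78933313 122.11658854  -4.59541445
  56.57658388 -64.50051313] [0.31912024 0.16094329 0.82091905]
tool z ang local -1.5677820993589133 [[-0.001, 0.962, 0.274], [-0.002, 0.274, -0.962], [-1.0, -0.002, 0.001]]
to contact (array([ 2. , 10.9, -0.5]), array([0.003, 0.001, 0.002])) home (array([ 1.9, 80.9, -0.2]), array([0.003, 0.001, 0.002]))
```

View pics/w8.png

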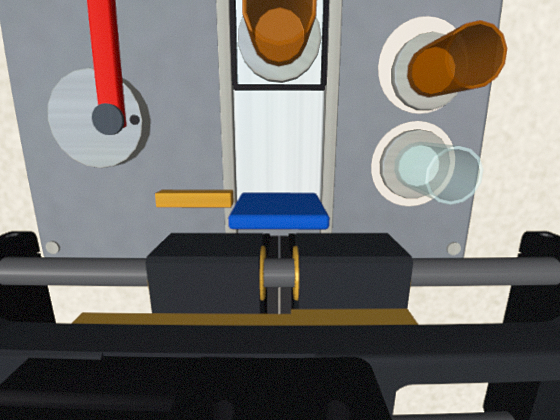

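View pics/s8.png

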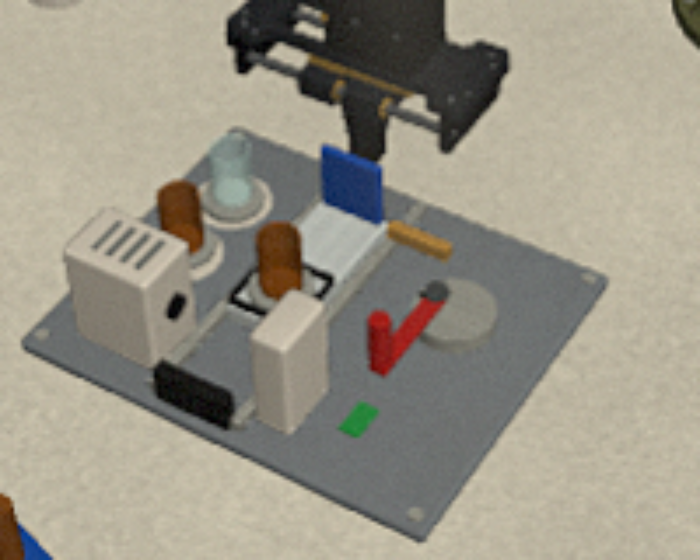

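```bash
python3 -m pendant '[[0,[4,3,0],[0,0,0]],[0,[4,7,0],[0,0,0]],[0,[4,11,0],[0,0,0]],[0,[4,15,0],[0,0,0]],[0,[4,20,0],[0,0,0]],[0,[4,25,0],[0,0,0]],[0,[4,31,0],[0,0,0]],[0,[4,37,0],[0,0,0]],[0,[4,42,0],[0,0,0]],[0,[4,45,0],[0,0,0]]]'; python3 - <<'E'
from h import *
o,p,R=pose(); print(p,o["qpos"],o["force"])
print("home",togo(l2w(-23.5,0),.08,YAW+np.pi/2))
c=optics.read_camera("scene"); cv2.imwrite("pics/s9.png",cv2.resize(c["image"][150:310,180:380],None,fx=3.5,fy=3.5))
E
```

```text
time_s: 11.9
tool_pos: [0.494, -0.047, 0.0782]
tool_rot: [20.3, 90.0, -53.7]
force: [-4.1, 0.0, 1.8]
grip_width: 0.0003
[ 0.49404437 -0.04697982  0.07816839] [-55.68012539  14.92704002  64.76579226 116.84065322 -15.98000202
  57.68322388 -57.00633529] [-4.10800389  0.04358528  1.84262475]
home (array([-1.8, 34.7, -0.1]), array([ 0.004,  0.   , -0.   ]))
```

View pics/s9.png

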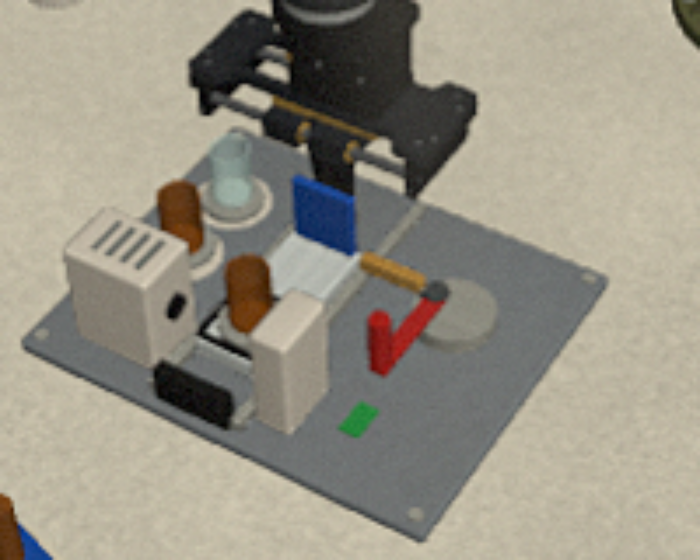

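```bash
python3 -m pendant '[[0,[0,3,0],[0,0,0]],[0,[0,7,0],[0,0,0]],[0,[0,11,0],[0,0,0]],[0,[0,15,0],[0,0,0]],[0,[0,19,0],[0,0,0]],[0,[0,23,0],[0,0,0]],[0,[0,26,0],[0,0,0]],[0,[0,29,0],[0,0,0]],[0,[0,31,0],[0,0,0]],[0,[0,31,0],[0,0,0]]]'; python3 - <<'E'
from h import *
o,p,R=pose(); print(p,o["qpos"],o["force"])
print("home",togo(l2w(-23.5,0),.08,YAW+np.pi/2))
E
```

```text
time_s: 12.78
tool_pos: [0.5238, -0.0386, 0.0783]
tool_rot: [68.5, 89.9, -5.6]
force: [-0.7, -0.3, -0.5]
grip_width: 0.0003
[ 0.52381294 -0.03858324  0.07833004] [-52.153702    19.52565852  61.78655324 112.9887639  -20.09256158
  59.03328269 -55.19905656] [-0.72343267 -0.3424595  -0.47118689]
home (array([-1.7,  3.8, -0.2]), array([ 0.004,  0.   , -0.001]))
```

Small steps now, watching for the stop's force.

```bash
python3 -m pendant '[[0,[0,1,0],[0,0,0]],[0,[0,3,0],[0,0,0]],[0,[0,3,0],[0,0,0]]]';python3 -m pendant '[[0,[0,1,0],[0,0,0]],[0,[0,2,0],[0,0,0]],[0,[0,2,0],[0,0,0]]]';python3 -m pendant '[[0,[0,1,0],[0,0,0]],[0,[0,2,0],[0,0,0]],[0,[0,2,0],[0,0,0]]]'
```

```text
time_s: 13.03
tool_pos: [0.5252, -0.0381, 0.0783]
tool_rot: [-112.5, 89.9, 173.4]
force: [-4.6, -0.7, 3.0]
grip_width: 0.0004
time_s: 13.28
tool_pos: [0.5253, -0.0381, 0.0783]
tool_rot: [-111.9, 89.7, 174.1]
force: [-11.1, -2.3, 8.9]
grip_width: 0.0001
time_s: 13.53
tool_pos: [0.5254, -0.0381, 0.0782]
tool_rot: [-110.8, 89.4, 175.0]
force: [-17.2, -2.9, 14.0]
grip_width: 0.0003
```

```bash
python3 -m pendant '[[0,[0,-4,0],[0,0,0]],[0,[0,-14,0],[0,0,0]],[0,[0,-25,0],[0,0,0]],[0,[0,-25,0],[0,0,0]],[0,[-30,-30,0],[0,0,0]],[0,[-70,-30,0],[0,0,0]],[0,[-110,-30,0],[0,0,0]],[0,[-140,-30,0],[0,0,0]],[0,[-140,-30,0],[0,0,0]]]'; python3 - <<'E'
from h import *
o,p,R=pose(); print(p,o["qpos"],o["force"])
im=[]
for n in ["wrist","scene","top"]:
    c=optics.read_camera(n); 
    for l,zz in [("lever_knob",.085),("cam_axis",.042),("push_tab",.06),("cell_seat",.03),("cell",.03),("spare_amber",.012),("spare_clear",.012)]:
      for q in models.landmark_of(n,l)[:1]:
        a,b=q["centre"]; w=pix2world(c,a*420,b*560,z=zz)[:2]; cc,s=np.cos(YAW),np.sin(YAW); d=(w-PH)*1000
        print(n,l,round(q["confidence"],2),w.round(3),"local",np.round([cc*d[0]+s*d[1],-s*d[0]+cc*d[1]],1))
    cv2.imwrite(f"pics/{n}10.png",c["image"] if n=="wrist" else cv2.resize(c["image"][140:310,180:380],None,fx=3.5,fy=3.5))
E
```

```text
time_s: 14.28
tool_pos: [0.5058, -0.0447, 0.2247]
tool_rot: [98.2, 89.2, 24.1]
force: [1.1, 0.2, 0.6]
grip_width: 0.0006
[ 0.50581613 -0.04472814  0.22470981] [-65.0180177   -1.62431456  67.45303895 106.51692146   1.18674683
  73.38384255 -71.91793012] [1.07122769 0.19294262 0.61706177]
wrist lever_knob 0.79 [0.563 0.075] local [41.4 98.1]
wrist cam_axis 0.91 [0.491 0.061] local [-31.3 104.4]
wrist push_tab 0.64 [ 0.537 -0.034] local [-13.8   0.6]
wrist cell 0.59 [ 0.629 -0.007] local [82.4  2.2]
wrist spare_amber 0.72 [ 0.575 -0.126] local [ -1.8 -98.6]
wrist spare_clear 0.86 [ 0.516 -0.136] local [-60.9 -92.2]
scene lever_knob 0.56 [0.563 0.087] local [ 44.3 110.4]
scene cam_axis 0.58 [0.5   0.059] local [-23.1 100.4]
scene push_tab 0.78 [ 0.536 -0.032] local [-13.5   3.1]
scene cell_seat 0.84 [0.63  0.001] local [85.7  8.7]
scene cell 0.86 [ 0.627 -0.004] local [80.9  4.8]
scene spare_amber 0.55 [ 0.572 -0.124] local [ -4.5 -95.7]
scene spare_clear 0.52 [ 0.51  -0.143] local [-68.6 -97. ]
top lever_knob 0.89 [0.565 0.078] local [ 44.3 101. ]
top cam_axis 0.82 [0.491 0.044] local [-36.2  88. ]
top cell_seat 0.44 [ 0.637 -0.013] local [88.4 -5.8]
top cell 0.36 [0.572 0.075] local [49.8 96.2]
top spare_amber 0.23 [0.605 0.452] local [184.5 449.7]
top spare_clear 0.72 [ 0.529 -0.134] local [-48.7 -93.6]
```

View pics/wrist10.png

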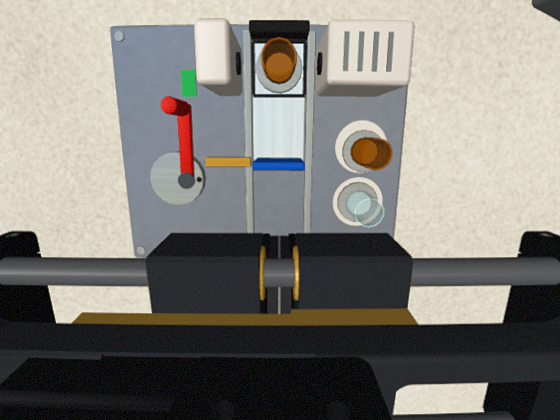

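View pics/scene10.png

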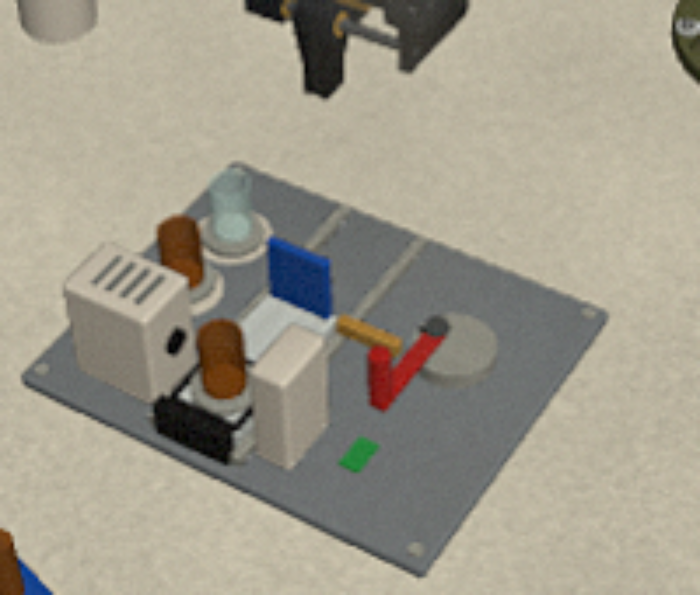

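The pictures show the slide against the stop, the tab at local x of about -14 mm and the lever pointing at the green mark. The cell is upright in its seat and the gripper is clear.

```bash
python3 -m pendant '[[0,[0,0,0],[0,0,0]],[0,[0,0,0],[0,0,0]]]'; python3 -c "
from cell import env
print(env.sign_off())"
```

```text
time_s: 15.65
tool_pos: [0.501, -0.045, 0.2183]
tool_rot: [123.2, 90.0, 49.1]
force: [0.2, 0.1, -1.3]
grip_width: 0.0005
the job is handed in; nothing more can be done
None
```

The job is handed in, at about 15.7 s of the 56 s allowed. With closed fingers I swept the red knob round from about 1.83 rad to about 0. I then pushed the blue tab along the rails until the slide hit the stop, backed off and lifted clear.

**Last checks:**
- **Slide:** in the push, the force on the tool rose from about 5 N to 17 N along x with no further motion. Afterwards the tab stood at local x of about -13.7 mm, where -14 mm is home.
- **Cam:** the lever looks parallel to the rails and points at the green mark. The scene camera and the wrist camera (before the slide push) put the knob within about 0.15 rad of zero.
- **Cells and bystanders:** the amber cell is upright in its seat between the housings, and the spare cells look unmoved. I did not re-measure the jars, bottle and beaker at the end, but the arm stayed well clear of them.

**Disagreements:** some network readings were off by about 10 mm or more. The top camera put the cam axis about 12 mm to the side and found the cell at the knob and a spare cell among the jars, all with lower confidence except the cam axis (0.82). I relied on the pictures and the other cameras there. The two fixed cameras also differed by about 8 mm on the photometer's place, and the wrist view settled that.

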